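# Key and pulley on a gearbox shaft

## Robot

A 6-joint arm with a two-finger parallel gripper is mounted at the origin on the work surface. World frame = base frame: x ahead of the robot, y to its left, z up, the work surface at z = 0. Lengths are in mm, angles in rad, forces in N, time in s.
With the tool pointing down it reaches from about 350 to 875 mm from the base axis. Payload 4.2 kg.
Tool frame: the origin (TCP) lies between the finger pads; the fingertips stand 14 mm ahead of it and the grasp point (between the pads) lies 5 mm behind it; z points along the fingers, y is the line along which they close (so a half turn about z gives the same grasp; the last joint's range is limited). The gripper opens to 85 mm and grips with 20 to 120 N. Pads are 22 mm wide; open, the fingers measure 114 mm over their backs; the gripper's body (76 mm by 85 mm) begins 54 mm behind the grasp point. The pads swing forward as they close: fully open they stand 13 mm farther back than shut.
Start: joints at [1.567, 0.385, 0.008, 0, -1.194, -0.259], TCP at [162.334, 603.529, 245.312] pointing down, gripper open.
Joint ranges: [-3.14, 3.14], [-1.21, 2.06], [-1.07, 1.41], [-3.16, 2.05], [-2.99, -0.16], [-3.1, 3.1]. Speed limits (rad/s): [2.79, 2.79, 3.14, 3.14, 3.14, 3.14].

## Interface

Orientations are given as a unit quaternion [x, y, z, w].
In Python, from bench import * gives the robot as it stands.
- The arm moves only by the tool carry_out, never from a script. Its argument "motion" is a list of rows, each a list of 7 numbers: the turn, a rotation vector about the tool's x, y, z in rad, then the shift along the tool's x, y, z in mm, then the opening, from -1 (shut) to 1 (fully open), so that 0 is half open. A call has 1 to 5 rows; each row is the pose to reach, as a shift and turn from the pose commanded when the call began, along the tool's axes at that moment; what a row does not reach only later rows make up. A row lasts 1/8 s, in which the tool goes at most 62.5 mm and 10.7 degrees, less where a joint would pass 70% of its speed; a pose out of reach is approached as far as the arm can. A call with a gripper value outside its range is refused whole. The fingers move at their own pace and stop on an object; the grip force is fixed at half the most. Time passes only in rows, so rows that repeat a pose let the fingers close. It gives the time, the measured TCP pose, the force, the opening and the grip force at its end, in the units of the state.
- read_state(): the state, without advancing time (a new reading comes with each control period).
- get_image(name): name is "scene" or "top" or "wrist"; returns a dict with "color" (420x560x3 uint8, blue, green, red), "mtx" (3x3 intrinsics, pixels), "position" and "orientation" of the camera in the world. Camera axes: x right, y down, z forward; pixel columns grow to the right and rows downward; lengths in mm; the calibration is good to about 2 mm. A picture is of the moment at which its call begins. There is no depth.
- job_done(): hands the job in; it is judged then, once.
The state is a dict: "clock": time; "joints": joint angles; "joint_vel": joint speeds; "joint_efforts": joint torques, N m; "position": TCP position; "ee_rot": TCP orientation; "contact_force": force on the tool from outside, world axes, zero at the start; "wrist_torque": the same for the moment, N m; "gripper_width": finger opening in mm; "grasp_force": force on a finger pad.
Only numpy, scipy, OpenCV 4.12 (cv2) and the standard library are available. Lean on these libraries where they do the work, as an engineer would, in place of code of your own. Each camera call takes 0.05 s, during which the arm holds its last target. There are 200 camera calls.

## Task

Lay the loose square key into the slot on the upper side of the gearbox's output shaft, down on the slot's floor, then slide the belt pulley onto the shaft over the key, its keyway in line, and push it fully home until its hub bears firmly against the brass sleeve; let go and leave it there. Find the slot and ease the pulley on by feel: never force, ram or wedge the pulley, and leave the other things on the bench alone.

Things in the scene. Friction and masses are not known exactly. Their poses are not given: they have to be found in the camera images.
- gearbox: Red cast gearbox bolted to the bench (fixed): drum 120 mm across and long on a 170 x 130 mm foot, 200 mm high with its breather. Origin: centre of its underside. The output shaft sticks out level towards its own -y (to the robot's right), axis 115 mm above the bench. The drum ends 60 mm, the bearing cover (92 mm across) 72 mm from the origin along -y; beyond it there is free room all round.
- shaft_mid (a point): Point on the shaft's axis at the middle of its key slot; axes of the gearbox (fixed, z up, y along the shaft to the gearbox). Bare steel shaft, 38 mm in diameter. The slot is on its upper side, but the shaft was left turned by up to 0.5 rad either way about its axis and nothing measures that: see or feel for it. Drag of seals and gears (0.3 N m) holds the shaft; a harder twist turns it.
- shaft_end (a point): Centre of the shaft's free end, 28 mm from shaft_mid along the gearbox's -y; axes of the gearbox. The last 3 mm taper from 38 to 34 mm in diameter. The key slot is 10.8 mm wide and 42 mm long along the shaft, closed at both ends, 7 mm from this end; its floor is flat, 14 mm from the shaft's axis (5 mm below the crown, 4 mm below the slot's edges).
- sleeve: Fixed brass distance sleeve around the shaft, 50 mm across: its face is the one that the pulley's hub must bear on. Origin: on the shaft's axis in that face, 92 mm from the gearbox's origin along -y, 58 mm from the shaft's free end; axes of the gearbox (it does not show the slot's turn). The slot begins 9 mm and ends 51 mm from the face.
- key: Loose square key, brass-coloured steel, 10 x 40 x 10 mm (its y is the long way), about 32 g, lying flat in the steel tray. Origin: centre of its underside.
- key_mid (a point): Centre of the key, 5 mm above its underside; axes as the key's. 19 mm from the shaft's axis when the key is down on the slot's floor.
- tray: Shallow fixed steel tray, 120 x 150 mm, floor 3 mm thick, rim 12 mm high above the bench. Origin: centre of its underside.
- pulley: Loose belt pulley, 0.5 to 0.7 kg, axis level in the cradle, keyway up. Origin: on its axis in the hub's inner end face; y along the axis, -y to the outer end; z towards the keyway. Rim 90 mm across, 0 to 24 mm along -y; hub 64 mm across, to 55 mm. Bore right through 38.8 mm; keyway 11 mm wide, its bottom 25.6 mm from the axis. Home, its origin is the sleeve's.
- hub_grip (a point): Point on the pulley's axis 40 mm from its origin along -y, in the middle of the plain round part of the hub (64 mm across), which the fingers can take across its sides; axes as the pulley's.
- cradle: Fixed wooden cradle, base 120 x 75 mm: a V under the pulley's rim, a 30 mm wide rest under the end of the hub; it holds the pulley's axis 62 mm above the bench, the hub's sides free. Origin: centre of its underside, below the point 25 mm along -y from the pulley's origin.
- cup: White cup, 76 mm wide, 95 mm high, not part of the job. Origin: centre of its underside.
- spanner: Steel spanner, 200 mm long, lying on the bench, not part of the job. Origin: its middle, on the bench.
- bearing: Ball bearing, 62 mm across, 16 mm high, lying flat, not part of the job. Origin: centre of its underside.
- oil_bottle: Blue oil bottle, 60 mm across, 170 mm high, not part of the job. Origin: centre of its underside.

How it is judged (in metres and radians):
On the way, in this order (a step that is already met when the one before it is completed fails the run):
1. the key lies in the slot of the shaft, down on its floor, and is let go (distance between key_mid and shaft_mid below 0.0206 m and angle between the y axis of key and the y axis of gearbox, either way round below 0.1 rad and contact force between the fingers and key below 0.1 N), for 0.3 s.
2. the pulley's hub is over the end of the key, keyway in line, the key still in its slot (y of pulley in the frame of sleeve above -0.04 m and x of pulley in the frame of sleeve between -0.003 and 0.003 m and z of pulley in the frame of sleeve between -0.003 and 0.003 m and angle between the y axis of pulley and the y axis of sleeve, either way round below 0.06 rad and (angle between the z axis of pulley and the z axis of key, either way round below 0.12 rad or angle between the z axis of pulley and the x axis of key, either way round below 0.12 rad) and distance between key_mid and shaft_mid below 0.0206 m and angle between the y axis of key and the y axis of gearbox, either way round below 0.1 rad), for 0.1 s.
3. the hub bears on the sleeve (more than 3 N) (y of pulley in the frame of sleeve above -0.002 m and x of pulley in the frame of sleeve between -0.003 and 0.003 m and z of pulley in the frame of sleeve between -0.003 and 0.003 m and angle between the y axis of pulley and the y axis of sleeve, either way round below 0.06 rad and (angle between the z axis of pulley and the z axis of key, either way round below 0.12 rad or angle between the z axis of pulley and the x axis of key, either way round below 0.12 rad) and distance between key_mid and shaft_mid below 0.0206 m and angle between the y axis of key and the y axis of gearbox, either way round below 0.1 rad and contact force between pulley and sleeve above 3 N), for 0.02 s.
At the end, for the whole second after the job is handed in: the pulley is on the shaft, its hub within 2 mm of the sleeve, on the shaft's axis (3 mm, 0.06 rad), keyway in line with the key (0.12 rad), the key down in the slot (its centre within 20.6 mm of the point shaft_mid, along the shaft within 0.1 rad), everything let go and at rest (y of pulley in the frame of sleeve above -0.002 m and x of pulley in the frame of sleeve between -0.003 and 0.003 m and z of pulley in the frame of sleeve between -0.003 and 0.003 m and angle between the y axis of pulley and the y axis of sleeve, either way round below 0.06 rad and (angle between the z axis of pulley and the z axis of key, either way round below 0.12 rad or angle between the z axis of pulley and the x axis of key, either way round below 0.12 rad) and distance between key_mid and shaft_mid below 0.0206 m and angle between the y axis of key and the y axis of gearbox, either way round below 0.1 rad and linear speed of pulley below 0.01 m/s and contact force between the fingers and pulley below 0.1 N); the robot touches nothing.
It fails at once if the pulley is pressed against the gearbox, its shaft or its sleeve with more than 40 N (contact force between pulley and gearbox above 40 N).
It fails at once if the pulley is pressed against the key with more than 40 N (contact force between pulley and key above 40 N).
It fails at once if the cup, spanner, bearing or oil bottle is moved by more than 30 mm (distance of any of cup, spanner, bearing, oil_bottle from where it was at the start of the episode above 0.03 m).
It also fails if it takes over 72 s, if anything falls off the work surface, if the arm or the gripper's body presses on something with over 40 N, if the wrist force passes 120 N, or if a joint passes its speed limit or range.

## Working session

There is one attempt and no reset: what is moved stays moved. The work goes in short steps, Python scripts to look and compute and a tool call to move; the robot and the scene stay as the last step left them, time stands still between calls to the robot, and variables do not carry over. Pictures are saved under pics/ and viewed, at most 11 in all, crops included, and the job is handed in when it is done.

Besides the shell and the picture viewer there is one more tool, called after "Emit:" by a JSON object that holds its "api" and its "payload", one argument or row to a line. carry_out: Moves the arm, as the interface text tells. Its arguments: {"type":"object","properties":{"motion":{"type":"array"}},"required":["motion"]}

```bash
ls; mkdir -p pics
python3 - <<'E'
from bench import *
import cv2,numpy as np,pickle
s=read_state();print(s)
for n in ("scene","top","wrist"):
    d=get_image(n);cv2.imwrite(f"pics/{n}0.png",d["color"]);pickle.dump(d,open(f"{n}0.pkl","wb"))
    print(n,np.round(d["mtx"],1).tolist(),np.round(d["position"],1),np.round(d["orientation"],4))
E
```

```text
pics
{'clock': 0.0, 'joints': array([ 1.56659657e+00,  3.85590940e-01,  6.64477018e-03, -5.04578216e-04,
       -1.19399409e+00, -2.58592737e-01]), 'joint_vel': array([ 5.12510051e-04, -4.45442423e-04, -3.30917981e-04,  5.34191950e-05,
        2.36973688e-03, -1.50779690e-03]), 'joint_efforts': array([ 4.01333982e-04, -3.92291558e+01,  1.88402456e+01,  4.18623179e+00,
       -4.64577417e-03, -3.42004014e-06]), 'position': array([162.20085144, 603.02417385, 244.20737472]), 'ee_rot': array([ 9.91367130e-01, -1.31110680e-01, -9.66132541e-05,  1.09305068e-03]), 'contact_force': array([ 0.34318103,  0.12650876, -0.06605438]), 'wrist_torque': array([ 0.02709997,  0.03083629, -0.00975605]), 'grasp_force': 0.0, 'gripper_width': 85.63285976252102}
scene [[410.8, 0.0, 278.6], [0.0, 410.8, 206.9], [0.0, 0.0, 1.0]] [ 884.5 -451.2  874.8] [ 0.9084  0.308  -0.0894 -0.2684]
top [[466.6, 0.0, 275.6], [0.0, 466.6, 212.3], [0.0, 0.0, 1.0]] [ 366.6  -34.2 1018.1] [ 0.7158 -0.689   0.0771 -0.0828]
wrist [[333.9, 0.0, 277.7], [0.0, 333.9, 217.3], [0.0, 0.0, 1.0]] [240.4 582.5 374.5] [-0.6006  0.7842  0.1227 -0.0962]
```

View pics/scene0.png

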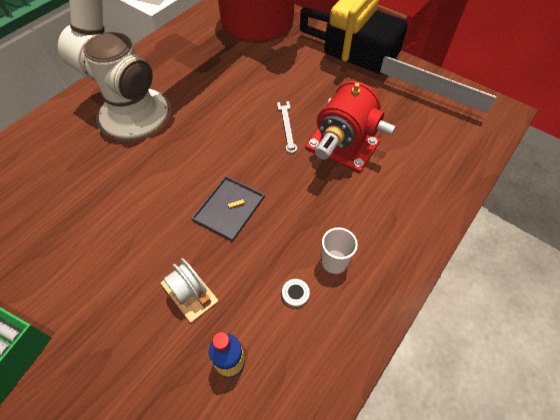

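View pics/top0.png

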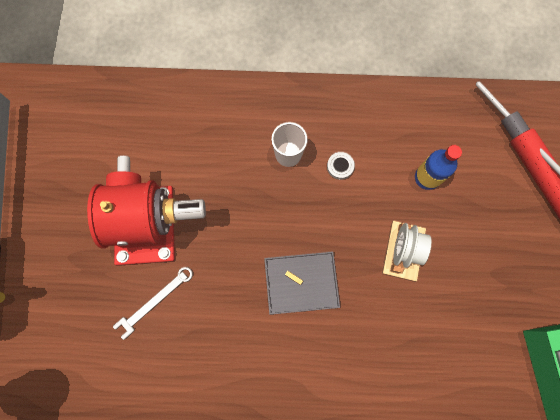

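The scene view shows the gearbox at (350,120), its shaft end at (322,150), the key at (236,204), and the pulley at (187,285). In the top view the shaft runs from about (175,210) to (205,210), with the key at (294,278) and the pulley hub at (420,250). I'll crop closer for the measurements.

```bash
cat > h.py <<'E'
import numpy as np,cv2,pickle
from scipy.spatial.transform import Rotation as R
def ray(d,p):
    v=np.linalg.inv(d["mtx"])@[p[0],p[1],1]; return np.array(d["position"]),R.from_quat(d["orientation"]).apply(v)
def onz(d,p,z):
    o,v=ray(d,p); return o+v*(z-o[2])/v[2]
def proj(d,P):
    c=R.from_quat(d["orientation"]).inv().apply(np.atleast_2d(P)-d["position"]); q=c@np.array(d["mtx"]).T; return q[:,:2]/q[:,2:]
def two(d1,p1,d2,p2):
    (a,u),(b,v)=ray(d1,p1),ray(d2,p2); t=np.linalg.lstsq(np.c_[u,-v],b-a,rcond=None)[0]
    A,B=a+u*t[0],b+v*t[1]; return (A+B)/2,np.linalg.norm(A-B)
def rel(s,P): # world point -> shift in tool axes
    return R.from_quat(s["ee_rot"]).inv().apply(np.array(P)-s["position"])
def load(n): return pickle.load(open(n+".pkl","rb"))
E
python3 - <<'E'
from h import *
t,s=load("top0")["color"],load("scene0")["color"]
def crop(i,x,y,w=66,h=50,k=6): return cv2.resize(i[y:y+h,x:x+w],None,fx=k,fy=k,interpolation=cv2.INTER_CUBIC)
a=np.vstack([np.hstack([crop(t,155,185),crop(t,375,220)]),np.hstack([crop(s,300,115),crop(s,155,260)])])
cv2.imwrite("pics/crops.png",a);print(a.shape)
d=load("top0");hsv=cv2.cvtColor(d["color"],cv2.COLOR_BGR2HSV)
m=cv2.inRange(hsv,(18,120,120),(35,255,255));m[:250]=0;m[310:]=0;m[:,:265]=0;m[:,340:]=0
c=max(cv2.findContours(m,0,1)[0],key=cv2.contourArea);r=cv2.minAreaRect(c);b=cv2.boxPoints(r);print("key",r)
print([onz(d,q,13).round(1).tolist() for q in [r[0],*b]])
E
```

```text
(600, 792, 3)
key ((297.0, 282.0), (0.0, 0.0), 0.0)
[[447.3, -73.2, 13.0], [447.3, -73.2, 13.0], [447.3, -73.2, 13.0], [447.3, -73.2, 13.0], [447.3, -73.2, 13.0]]
```

View pics/crops.png

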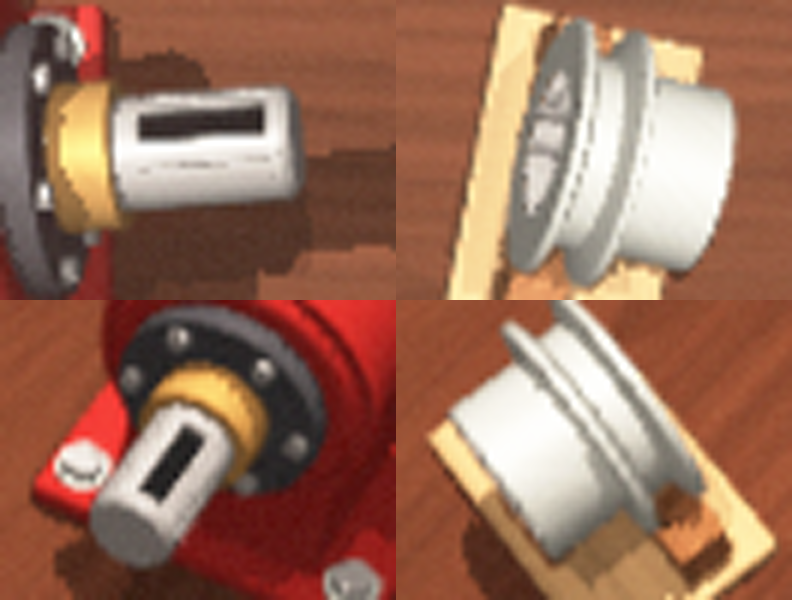

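The top-left crop shows the slot towards +x of the shaft axis, so the shaft is turned towards +x. The bottom row shows the shaft end disc at crop (131,538), and the pulley's hub end faces -y. Next I'll compute positions.

Run:
```python
from h import *
t,s=load("top0"),load("scene0")
T=lambda x,y,ox=155,oy=185:(ox+x/6,oy+y/6)
S=lambda x,y,ox=300,oy=115:(ox+x/6,oy+(y-300)/6)
print("end two",two(t,T(296,143),s,S(131,538)))
e=onz(t,T(296,143),115);f=onz(t,T(116,152),115);print("end,face on z115",e,f,np.linalg.norm(e-f),"dir",np.arctan2(*(f-e)[:2]))
print("slot ctr z133",onz(t,T(201,121),132.5),onz(t,T(138,122),132),onz(t,T(264,119),132))
# gearbox check: hub (pulley)
P=lambda x,y:T(x-396,y,375,220)
a=[onz(t,P(*q),62) for q in((735,90),(705,262),(665,82),(608,264),(720,178))];print("hub edges",np.round(a,1).tolist())
hsv=cv2.cvtColor(t["color"],cv2.COLOR_BGR2HSV)
m=np.zeros(hsv.shape[:2],np.uint8);m[262:300,275:330]=cv2.inRange(hsv,(10,110,90),(40,255,255))[262:300,275:330]
r=cv2.minAreaRect(cv2.findNonZero(m));print("key",r,[onz(t,q,10).round(1).tolist() for q in [r[0],*cv2.boxPoints(r)]])
# scene-view hub: end-face silhouettes left end
print("hub end ctr two",two(t,P(722,178),s,S(500,485,155-66,260)))
```

```text
end two (array([578.13486216, 120.80453617, 113.9307042 ]), np.float64(3.825524274930847))
end,face on z115 [576.51780758 119.18125302 115.        ] [571.20392541 178.65189985 115.        ] 59.70758058151681 dir -0.08911636012142465
slot ctr z133 [578.64200208 147.71678448 132.5       ] [577.65199075 168.34516974 132.        ] [580.20672231 127.31933005 132.        ]
hub edges [[550.9, -347.7, 62.0], [490.8, -335.3, 62.0], [552.8, -323.6, 62.0], [488.8, -302.2, 62.0], [519.9, -341.4, 62.0]]
key ((293.5384216308594, 277.1922912597656), (18.30510711669922, 4.714951515197754), 33.690067291259766) [[457.5, -65.6, 10.0], [463.4, -46.2, 10.0], [472.0, -51.6, 10.0], [451.6, -84.9, 10.0], [443.0, -79.5, 10.0]]
hub end ctr two (array([ 520.33867093, -336.20762571,   71.57976982]), np.float64(6.736753211275403))
```

```bash
cat >> h.py <<'E'
def down(yaw): 
    x=np.array([np.cos(yaw),np.sin(yaw),0]);z=np.array([0,0,-1.]);return R.from_matrix(np.c_[x,np.cross(z,x),z])
def plan(p,q,targets): # p,q current; prints relative turn+shift per call
    q=q if isinstance(q,R) else R.from_quat(q)
    for P,Q in targets:
        P=np.array(P,float);print((q.inv()*Q).as_rotvec().round(4).tolist(),q.inv().apply(P-p).round(1).tolist(),"dist",round(float(np.linalg.norm(P-p))));p,q=P,Q
E
python3 - <<'E'
from h import *
d=load("top0")
plan(np.array([162.3,603.5,245.3]),[.991367,-.13111,0,0.001],[((290,312,250),down(-0.8)),((420,40,220),down(-1.6)),((457,-66,130),down(-2.12))])
E
```

```text
[0.0019, -0.0008, 0.537] [199.1, 248.3, -4.2] dist 318
[-0.0, -0.0, 0.8] [285.7, 96.2, 30.0] dist 303
[0.0, 0.0, 0.52] [104.9, -40.1, 90.0] dist 144
```

Emit:
{"api": "carry_out", "payload": {
  "motion": [
    [0,0,0.537,199,248,-4,-0.3],
    [0,0,0.537,199,248,-4,-0.3],
    [0,0,0.537,199,248,-4,-0.3],
    [0,0,0.537,199,248,-4,-0.3],
    [0,0,0.537,199,248,-4,-0.3]
  ]
}}

```text
clock: 0.78
position: [288.2, 315.3, 249.2]
ee_rot: [0.921, -0.389, 0.0, -0.0]
contact_force: [-0.3, 0.3, 0.2]
gripper_width: 29.9
grasp_force: 0.0
```

Emit:
{"api": "carry_out", "payload": {
  "motion": [
    [0,0,0.8,286,96,30,-0.3],
    [0,0,0.8,286,96,30,-0.3],
    [0,0,0.8,286,96,30,-0.3],
    [0,0,0.8,286,96,30,-0.3],
    [0,0,0.8,286,96,30,-0.3]
  ]
}}

```text
clock: 1.4
position: [418.7, 43.2, 219.1]
ee_rot: [-0.696, 0.718, -0.0, 0.0]
contact_force: [1.5, 0.8, 0.4]
gripper_width: 29.9
grasp_force: 0.0
```

Emit:
{"api": "carry_out", "payload": {
  "motion": [
    [0,0,0.52,105,-40,90,-0.3],
    [0,0,0.52,105,-40,90,-0.3],
    [0,0,0.52,105,-40,90,-0.3],
    [0,0,0.52,105,-40,90,-0.3],
    [0,0,0.52,105,-40,90,-0.3]
  ]
}}

```text
clock: 2.02
position: [455.5, -60.3, 129.8]
ee_rot: [-0.49, 0.872, -0.0, 0.0]
contact_force: [-0.4, 0.7, -0.3]
gripper_width: 29.6
grasp_force: 0.0
```

Run:
```python
from h import *
from bench import *
s=read_state();d=get_image("wrist");pickle.dump(d,open("wrist1.pkl","wb"));cv2.imwrite("pics/wrist1.png",d["color"])
hsv=cv2.cvtColor(d["color"],cv2.COLOR_BGR2HSV)
u=proj(d,[457,-66,10])[0];print(u,s["position"])
m=np.zeros(hsv.shape[:2],np.uint8);x,y=u.astype(int);sl=np.s_[max(0,y-90):y+90,max(0,x-90):x+90]
m[sl]=cv2.inRange(hsv,(10,110,60),(40,255,255))[sl]
c=max(cv2.findContours(m,0,2)[0],key=cv2.contourArea);r=cv2.minAreaRect(c);print(r,[onz(d,q,13).round(1).tolist() for q in [r[0],*cv2.boxPoints(r)]])
```

```text
[274.77907811 209.38554429] [455.52411932 -60.32556895 129.78489715]
((213.0, 250.0), (96.0, 58.0), 90.0) [[516.7, -63.5, 13.0], [512.9, -107.9, 13.0], [474.9, -84.8, 13.0], [520.9, -14.6, 13.0], [562.8, -40.0, 13.0]]
```

View pics/wrist1.png

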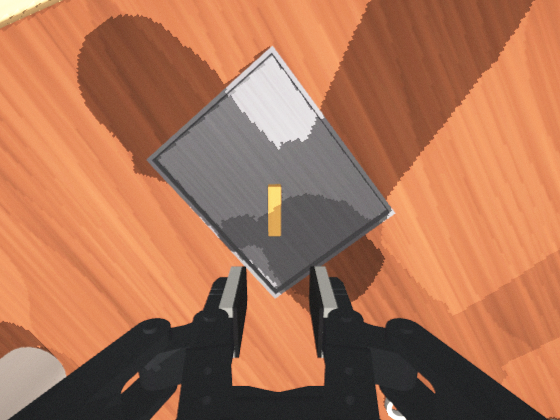

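The wrist view shows the key upright at about (274,211), spanning rows 186–236, so it is nearly parallel to the tool's x. The fingers sit below it, centred on column 278.

Run:
```python
from h import *
from bench import *
s=read_state();d=load("wrist1")
hsv=cv2.cvtColor(d["color"],cv2.COLOR_BGR2HSV)
m=np.zeros(hsv.shape[:2],np.uint8);sl=np.s_[175:248,255:295];m[sl]=cv2.inRange(hsv,(15,120,60),(35,255,255))[sl]
r=cv2.minAreaRect(cv2.findNonZero(m));b=[onz(d,q,13) for q in cv2.boxPoints(r)];c=np.mean(b,0);print(r,np.round(b,1).tolist(),c)
e=[b[1]-b[0],b[2]-b[1]];l=max(e,key=np.linalg.norm);print([np.linalg.norm(x) for x in e],np.arctan2(l[1],l[0]), "tool yaw",2*np.arctan2(s["ee_rot"][1],s["ee_rot"][0]))
Q=down(-2.12)
print(proj(d,s["position"]+Q.apply([0,0,14]))) # fingertip midpoint check
plan(s["position"],s["ee_rot"],[((*c[:2],40),down(-2.12)),((*c[:2],23),down(-2.12))])
```

```text
((274.0, 209.5), (51.0, 12.0), 90.0) [[450.4, -86.4, 13.0], [442.7, -81.7, 13.0], [464.0, -46.6, 13.0], [472.1, -51.5, 13.0]] [457.33063821 -66.55045146  13.        ]
[np.float64(9.03678757397034), np.float64(41.08577084866563)] 1.0260932717375686 tool yaw 4.165937574483391
[[281.27180457 280.9480042 ]]
[-0.0013, 0.0012, 0.0028] [4.8, -4.7, 90.1] dist 90
[0.0, 0.0, 0.0] [0.0, 0.0, 17.0] dist 17
```

Emit:
{"api": "carry_out", "payload": {
  "motion": [
    [0,0,0,4.8,-4.7,60,-0.4],
    [0,0,0,4.8,-4.7,95,-0.4],
    [0,0,0,4.8,-4.7,107.5,-0.4],
    [0,0,0,4.8,-4.7,107.5,-0.4],
    [0,0,0,4.8,-4.7,107.5,-0.4]
  ]
}}

```text
clock: 2.7
position: [458.1, -66.8, 23.2]
ee_rot: [-0.489, 0.872, -0.001, 0.002]
contact_force: [0.1, 0.0, 0.4]
gripper_width: 25.8
grasp_force: 0.0
```

Emit:
{"api": "carry_out", "payload": {
  "motion": [
    [0,0,0,0,0,0,-1],
    [0,0,0,0,0,0,-1],
    [0,0,0,0,0,0,-1],
    [0,0,0,0,0,0,-1],
    [0,0,0,0,0,0,-1]
  ]
}}

```text
clock: 3.32
position: [457.7, -67.0, 23.2]
ee_rot: [-0.489, 0.872, -0.001, 0.001]
contact_force: [-0.2, 1.3, 6.0]
gripper_width: 7.4
grasp_force: 58.8
```

Emit:
{"api": "carry_out", "payload": {
  "motion": [
    [0,0,0,0,0,-60,-1],
    [0,0,0,0,0,-120,-1],
    [0,0,0,0,0,-160,-1],
    [0,0,0,0,0,-160,-1]
  ]
}}

```text
clock: 3.82
position: [458.8, -67.1, 186.0]
ee_rot: [-0.489, 0.872, -0.002, 0.005]
contact_force: [-0.2, 0.6, -1.5]
gripper_width: 7.1
grasp_force: 58.8
```

Run:
```python
from h import *
from bench import *
d=get_image("wrist");pickle.dump(d,open("wrist2.pkl","wb"))
c=d["color"][215:365,190:370];cv2.imwrite("pics/wrist2.png",cv2.resize(c,None,fx=4,fy=4,interpolation=cv2.INTER_CUBIC))
```

```text
(no output)
```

View pics/wrist2.png

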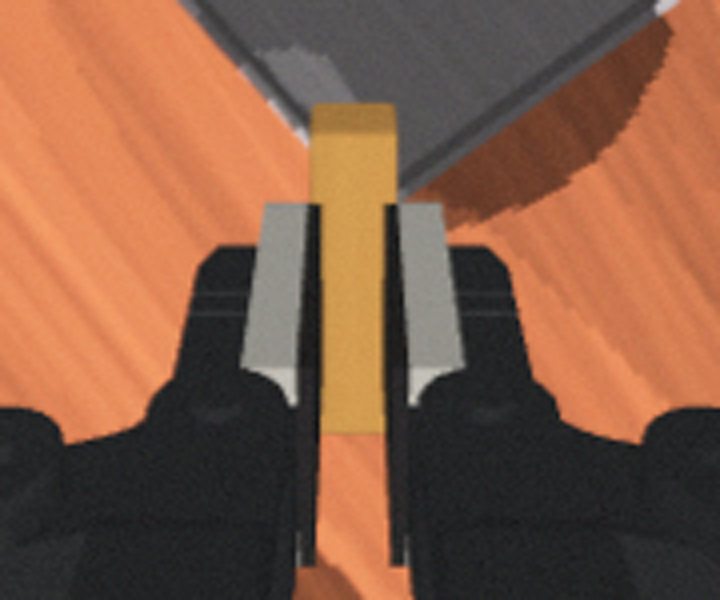

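The key is held straight between the fingers. Its top face spans crop rows 130–432, and its far end face is visible above that. I'll compute its offset in the tool frame and the shaft approach.

Run:
```python
from h import *
from bench import *
s=read_state();d=load("wrist2");zt=s["position"][2]
for z in (8,10.2,12):
  for q in ((354,130),(352,432),(311,130),(396,130)):
    print(z,q,rel(s,onz(d,(190+q[0]/4,215+q[1]/4),zt-z)).round(1))
Qg=down(-1.48)
e=np.array([577,119.7]);u=np.array([-.089,.996]);mid=e+28*u;print(mid)
for n in("top0","scene0"): # reprojection of slot at several turns (turn towards +x)
  dd=load(n)
  for a in(.1,.2,.3,.4,.5):
    c=np.array([mid[0]+18.6*np.sin(a)*.996,mid[1]+18.6*np.sin(a)*.089,115+18.6*np.cos(a)]);p=proj(dd,c)[0]; print(n,a,((p-((155,185) if n=="top0" else (300,65)))*6).round(0))
plan(s["position"],s["ee_rot"],[((548,85,230),Qg)])
```

```text
8 (354, 130) [17.8 -2.7  7.9]
8 (352, 432) [-22.7  -2.9   8.1]
8 (311, 130) [17.7 -7.6  8. ]
8 (396, 130) [17.8  2.1  7.9]
10.2 (354, 130) [16.8 -2.7 10.1]
10.2 (352, 432) [-24.3  -2.9  10.3]
10.2 (311, 130) [16.8 -7.6 10.2]
10.2 (396, 130) [16.8  2.2 10.1]
12 (354, 130) [16.  -2.7 12. ]
12 (352, 432) [-25.6  -2.9  12.1]
12 (311, 130) [16.  -7.7 12. ]
12 (396, 130) [16.1  2.2 11.9]
[574.508 147.588]
top0 0.1 [200. 127.]
top0 0.2 [200. 122.]
top0 0.3 [200. 117.]
top0 0.4 [200. 112.]
top0 0.5 [201. 108.]
scene0 0.1 [165. 464.]
scene0 0.2 [169. 466.]
scene0 0.3 [173. 469.]
scene0 0.4 [177. 472.]
scene0 0.5 [180. 475.]
[-0.0045, 0.0024, -0.6401] [-177.3, 1.9, -45.7] dist 183
```

Run:
```python
from h import *
from bench import *
s=read_state();plan(s["position"],s["ee_rot"],[((573,165,240),down(-1.48))])
```

```text
[-0.0045, 0.0024, -0.6401] [-258.6, 22.3, -55.5] dist 265
```

Emit:
{"api": "carry_out", "payload": {
  "motion": [
    [0,0,-0.64,-259,22,-56,-1],
    [0,0,-0.64,-259,22,-56,-1],
    [0,0,-0.64,-259,22,-56,-1],
    [0,0,-0.64,-259,22,-56,-1],
    [0,0,-0.64,-259,22,-56,-1]
  ]
}}

```text
clock: 4.5
position: [573.9, 168.0, 236.3]
ee_rot: [0.74, -0.673, -0.0, 0.001]
contact_force: [-0.3, -1.1, -0.4]
gripper_width: 7.2
grasp_force: 58.9
```

Emit:
{"api": "carry_out", "payload": {
  "motion": [
    [0,0,0,0,0,0,-1],
    [0,0,0,0,0,0,-1],
    [0,0,0,0,0,0,-1]
  ]
}}

```text
clock: 4.88
position: [572.5, 163.7, 237.6]
ee_rot: [0.738, -0.675, -0.0, 0.0]
contact_force: [0.6, -0.4, -0.9]
gripper_width: 7.1
grasp_force: 58.9
```

Run:
```python
from h import *
from bench import *
s=read_state();print(s["position"],s["ee_rot"],s["contact_force"])
d=get_image("wrist");pickle.dump((d,s),open("wrist3.pkl","wb"))
p=proj(d,[[574.5,147.6,133],[577,119.7,115],[572,177,115]]);print(p)
c=d["color"][80:305,130:430];cv2.imwrite("pics/wrist3.png",cv2.resize(c,None,fx=2.667,fy=2.667,interpolation=cv2.INTER_CUBIC))
```

```text
[572.46003317 163.6504144  237.550112  ] [ 7.37990014e-01 -6.74811464e-01 -1.89702564e-04  4.36531125e-04] [ 0.55713198 -0.39959359 -0.92204025]
[[279.09466799 201.10884619]
 [279.03571031 158.89951189]
 [278.79376225 230.66746048]]
```

View pics/wrist3.png

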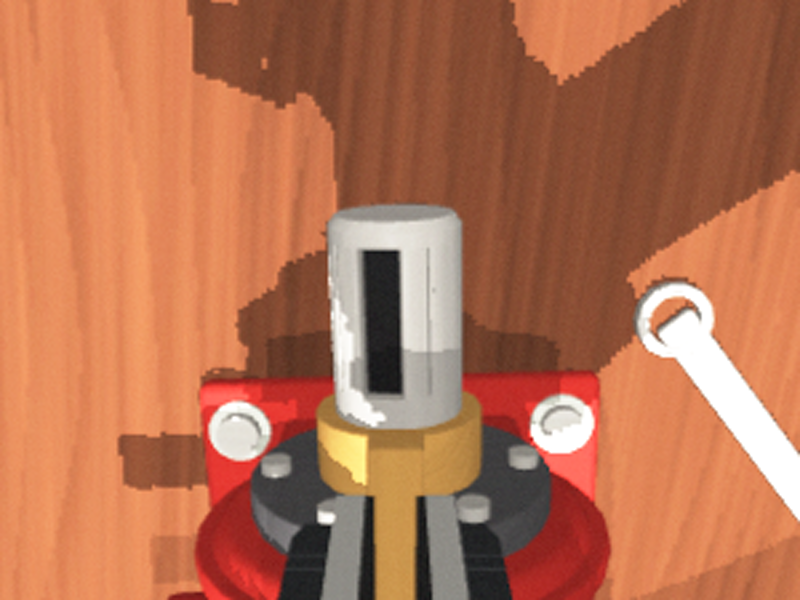

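The slot is the dark strip at crop x 358–402, y 250–393. The shaft edges are at x 329–462, so the slot is about 16 px left of the axis (towards +x, about 0.24 rad). The axis leans slightly in the picture, so I'll work that out numerically.

Run:
```python
from h import *
d,s=load("wrist3");hsv=cv2.cvtColor(d["color"],cv2.COLOR_BGR2HSV)
sh=(hsv[...,1]<60)&(hsv[...,2]>70)
bl=hsv[...,2]<45
mid=[];sl=[]
for r in range(172,226,6):
    c=np.where(sh[r,245:310])[0]+245; b=np.where(bl[r,258:286])[0]+258
    mid.append(((c[0]+c[-1])/2,r));  print(r,c[0],c[-1],b[0] if len(b) else 0,b[-1] if len(b) else 0)
    if len(b)>8: sl.append(((b[0]+b[-1])/2,r))
A=np.array([onz(d,q,115) for q in mid]);S=np.array([onz(d,q,131) for q in sl])
for X in(A,S):
    k=np.polyfit(X[:,1],X[:,0],1);print("yaw out",-np.pi/2-k[0],"x at y=147.6",np.polyval(k,147.6))
yt=2*np.arctan2(s["ee_rot"][1],s["ee_rot"][0]);print("tool yaw",yt)
# key as seen now and end of shaft
print("end",onz(d,(130+396/2.667,80+213/2.667),115),"slot ends",onz(d,(130+380/2.667,80+250/2.667),132),onz(d,(130+385/2.667,80+393/2.667),132))
print("key end tool",[rel(s,onz(d,q,s["position"][2]-10.2)).round(1) for q in((130+375/2.667,265),(130+416/2.667,265))])
```

```text
172 253 302 0 0
178 253 302 267 278
184 253 302 267 278
190 254 302 268 279
196 254 302 268 278
202 254 302 268 279
208 255 302 268 279
214 255 302 268 279
220 255 302 269 279
yaw out -1.4565601216431097 x at y=147.6 575.2996468516249
yaw out -1.4545453616864499 x at y=147.6 578.7702426880676
tool yaw -1.481418607692177
end [577.35061456 120.45784801 115.        ] slot ends [580.98108318 128.21206886 132.        ] [576.16804429 168.44484123 132.        ]
key end tool [array([11.1, -4.9, 10.2]), array([11. ,  2.2, 10.2])]
```

```bash
cat >> h.py <<'E'
AX=dict(m=np.array([574.5,147.9,115.]),yaw=-1.456)
def pose(phi,r,a=0.,lat=0.,yaw=None): # TCP at radius r along slot normal, a mm outwards along shaft, lat along tool y
    yaw=AX["yaw"] if yaw is None else yaw
    o=np.array([np.cos(yaw),np.sin(yaw),0]);p=np.array([-np.sin(yaw),np.cos(yaw),0]) # p: towards +x
    n=np.array([0,0,np.cos(phi)])+p*np.sin(phi); z=-n; y=np.cross(z,o)
    return AX["m"]+r*n+a*o+lat*y, R.from_matrix(np.c_[o,y,z])
E
python3 - <<'E'
from h import *
from bench import *
s=read_state()
plan(s["position"],s["ee_rot"],[pose(.23,75,.5),pose(.23,45,.5)])
E
```

```text
[-0.2295, 0.0028, -0.0253] [16.0, -17.6, 49.7] dist 55
[0.0, 0.0, 0.0] [-0.0, -0.0, 30.0] dist 30
```

Emit:
{"api": "carry_out", "payload": {
  "motion": [
    [-0.2295,0.0028,-0.0253,16,-17.6,25,-1],
    [-0.2295,0.0028,-0.0253,16,-17.6,49.7,-1],
    [-0.2295,0.0028,-0.0253,16,-17.6,49.7,-1],
    [-0.2295,0.0028,-0.0253,16,-17.6,49.7,-1]
  ]
}}

```text
clock: 5.42
position: [592.3, 150.5, 189.4]
ee_rot: [0.742, -0.66, -0.075, 0.085]
contact_force: [-0.3, 0.3, 0.1]
gripper_width: 7.3
grasp_force: 59.0
```

Emit:
{"api": "carry_out", "payload": {
  "motion": [
    [0,0,0,0,0,20,-1],
    [0,0,0,0,0,28,-1],
    [0,0,0,0,0,30,-1],
    [0,0,0,0,0,30,-1]
  ]
}}

```text
clock: 5.92
position: [585.6, 150.2, 159.8]
ee_rot: [0.742, -0.66, -0.076, 0.085]
contact_force: [-0.2, -0.3, 0.3]
gripper_width: 7.1
grasp_force: 59.0
```

```bash
cat >> h.py <<'E'
def dev(s,phi=.23):
    P,Q=pose(phi,0); d=Q.inv().apply(s["position"]-P); f=Q.inv().apply(s["contact_force"])
    print("r %.2f axial %.2f lat %.2f"%(-d[2],d[0],d[1]),"rot err",(R.from_quat(s["ee_rot"]).inv()*Q).as_rotvec().round(3),"F tool",f.round(1),"w",round(s["gripper_width"],1),"t",s["clock"])
E
python3 - <<'E'
from h import *
from bench import *
s=read_state();dev(s)
d=get_image("wrist");pickle.dump((d,s),open("wrist4.pkl","wb"))
c=d["color"][170:320,178:378];cv2.imwrite("pics/wrist4.png",cv2.resize(c,None,fx=4,fy=4,interpolation=cv2.INTER_CUBIC))
E
```

```text
r 46.25 axial -0.98 lat -0.80 rot err [-0.002 -0.     0.002] F tool [ 0.3  0.3 -0.2] w 7.1 t 5.925
```

View pics/wrist4.png

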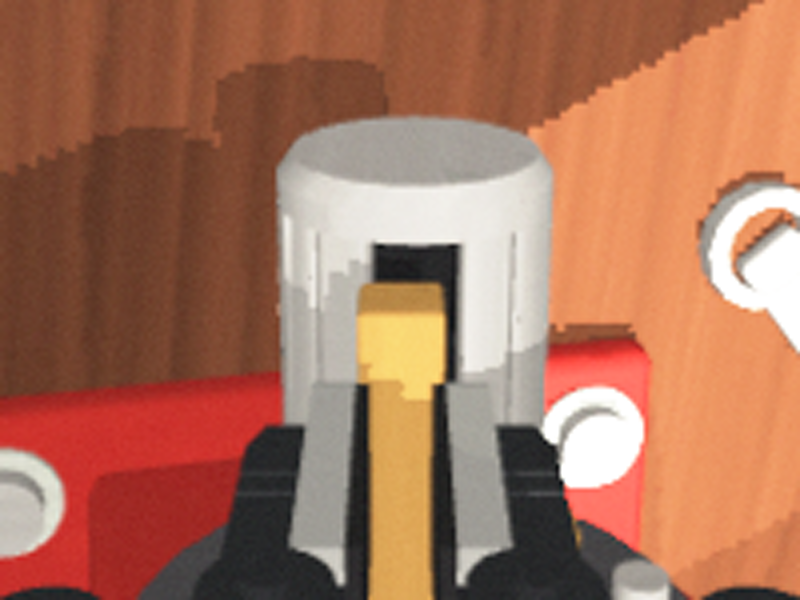

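Viewed along the slot normal, the slot (x 372–462, end at y 245) is centred on the shaft (x 278–552), so the turn of 0.23 is right. The key front (x 358–446) sits about 15 px left and its lower end edge is at y 283, so it needs roughly +1.8 mm along tool y.

Run:
```python
from h import *
d,s=load("wrist4");q=R.from_quat(s["ee_rot"])
def tp(px,depth):
    o,v=ray(d,(178+px[0]/4,170+px[1]/4));o,v=q.inv().apply(o-s["position"]),q.inv().apply(v);return (o+v*(depth-o[2])/v[2]).round(2)
print("cam tool",q.inv().apply(d["position"]-s["position"]))
print("key end bottom L/R",tp((359,283),20.2),tp((446,283),20.2),"top",tp((358,312),10.2),tp((446,312),10.2))
for r in(18.2,18.6):print("slot end L/R",tp((372,245),46.25-r),tp((462,245),46.25-r))
print("shaft end rim centre",tp((415,117),46.25),tp((415,152),46.25))
```

```text
cam tool [  79.66361292   -1.13915149 -130.48545169]
key end bottom L/R [18.97 -6.11 20.2 ] [18.97  4.45 20.2 ] top [19.44 -5.93 10.2 ] [19.44  4.11 10.2 ]
slot end L/R [20.98 -4.67 28.05] [20.98  6.71 28.05]
slot end L/R [21.13 -4.66 27.65] [21.12  6.69 27.65]
shaft end rim centre [32.88  0.92 46.25] [27.89  0.94 46.25]
```

Emit:
{"api": "carry_out", "payload": {
  "motion": [
    [0,0,0,0.9,1.9,3,-1],
    [0,0,0,0.9,1.9,5,-1],
    [0,0,0,0.9,1.9,5,-1],
    [0,0,0,0.9,1.9,5,-1]
  ]
}}

```text
clock: 6.48
position: [582.6, 148.7, 154.4]
ee_rot: [0.742, -0.66, -0.076, 0.086]
contact_force: [0.3, 0.1, -0.2]
gripper_width: 7.2
grasp_force: 59.0
```

Run:
```python
from h import *
from bench import *
s=read_state();dev(s)
```

```text
r 40.19 axial 0.10 lat 1.08 rot err [-0.001 -0.     0.002] F tool [-0.1 -0.3  0.2] w 7.2 t 6.475
```

Emit:
{"api": "carry_out", "payload": {
  "motion": [
    [0,0,0,0,0,1,-1],
    [0,0,0,0,0,2,-1],
    [0,0,0,0,0,2,-1]
  ]
}}

```text
clock: 6.85
position: [582.0, 148.6, 152.3]
ee_rot: [0.742, -0.66, -0.076, 0.086]
contact_force: [0.6, 0.3, -0.2]
gripper_width: 6.7
grasp_force: 59.0
```

Run:
```python
from h import *
from bench import *
s=read_state();dev(s);print(s["wrist_torque"])
```

```text
r 38.02 axial 0.12 lat 1.20 rot err [-0.    -0.     0.001] F tool [-0.2 -0.6  0. ] w 6.7 t 6.85
[ 0.04227552 -0.47020046 -0.02058271]
```

Emit:
{"api": "carry_out", "payload": {
  "motion": [
    [0,0,0,0,0,1,-1],
    [0,0,0,0,0,1,-1],
    [0,0,0,0,0,1,-1]
  ]
}}

```text
clock: 7.22
position: [581.8, 148.7, 151.5]
ee_rot: [0.742, -0.66, -0.076, 0.085]
contact_force: [-1.1, -0.7, -0.7]
gripper_width: 7.2
grasp_force: 59.0
```

Emit:
{"api": "carry_out", "payload": {
  "motion": [
    [0,0,0,0,0,1,-1],
    [0,0,0,0,0,1,-1],
    [0,0,0,0,0,1,-1]
  ]
}}

```text
clock: 7.6
position: [581.6, 148.6, 150.5]
ee_rot: [0.742, -0.66, -0.076, 0.085]
contact_force: [-0.6, 0.3, -0.4]
gripper_width: 7.0
grasp_force: 59.0
```

Run:
```python
from h import *
from bench import *
s=read_state();dev(s);print(s["wrist_torque"])
d=get_image("wrist");pickle.dump((d,s),open("wrist5.pkl","wb"))
c=d["color"][170:320,178:378];cv2.imwrite("pics/wrist5.png",cv2.resize(c,None,fx=4,fy=4,interpolation=cv2.INTER_CUBIC))
```

```text
r 36.21 axial 0.07 lat 1.15 rot err [-0.001 -0.     0.002] F tool [-0.3  0.4  0.5] w 7.0 t 7.6
[-0.00876453 -0.44528724 -0.00802761]
```

Emit:
{"api": "carry_out", "payload": {
  "motion": [
    [0,0,0,0,0,1,-1],
    [0,0,0,0,0,1,-1],
    [0,0,0,0,0,1,-1]
  ]
}}

```text
clock: 8.02
position: [581.3, 148.6, 149.5]
ee_rot: [0.742, -0.66, -0.076, 0.086]
contact_force: [-0.1, -0.0, -0.3]
gripper_width: 7.6
grasp_force: 59.0
```

Emit:
{"api": "carry_out", "payload": {
  "motion": [
    [0,0,0,0,0,0.7,-1],
    [0,0,0,0,0,0.7,-1],
    [0,0,0,0,0,0.7,-1]
  ]
}}

```text
clock: 8.4
position: [581.2, 148.6, 148.8]
ee_rot: [0.742, -0.66, -0.076, 0.085]
contact_force: [0.2, -0.5, -0.1]
gripper_width: 7.3
grasp_force: 59.0
```

Run:
```python
from h import *
from bench import *
s=read_state();dev(s);print(s["wrist_torque"])
```

```text
r 34.48 axial 0.05 lat 1.15 rot err [-0.    -0.     0.002] F tool [ 0.5 -0.1  0.1] w 7.3 t 8.4
[ 0.07180002 -0.46855238 -0.01140015]
```

Emit:
{"api": "carry_out", "payload": {
  "motion": [
    [0,0,0,0,0,0.7,-1],
    [0,0,0,0,0,0.7,-1],
    [0,0,0,0,0,0.7,-1]
  ]
}}

```text
clock: 8.78
position: [581.2, 148.6, 148.5]
ee_rot: [0.742, -0.66, -0.076, 0.085]
contact_force: [0.1, 0.3, 1.5]
gripper_width: 7.2
grasp_force: 59.2
```

Emit:
{"api": "carry_out", "payload": {
  "motion": [
    [0,0,0,0,0,0.7,-1],
    [0,0,0,0,0,0.7,-1],
    [0,0,0,0,0,0.7,-1]
  ]
}}

```text
clock: 9.15
position: [581.2, 148.6, 148.4]
ee_rot: [0.742, -0.66, -0.076, 0.085]
contact_force: [-0.8, 0.2, 5.7]
gripper_width: 7.1
grasp_force: 59.6
```

Run:
```python
from h import *
from bench import *
s=read_state();dev(s);print(s["wrist_torque"])
```

```text
r 34.10 axial 0.06 lat 1.08 rot err [-0.002 -0.     0.002] F tool [-0.3  2.1 -5.3] w 7.1 t 9.15
[ 0.06104154  0.08317846 -0.04641757]
```

Emit:
{"api": "carry_out", "payload": {
  "motion": [
    [0,0,0,0,0,-0.8,-1],
    [0,0,0,0,0,-0.8,-0.5],
    [0,0,0,0,0,-0.8,-0.5],
    [0,0,0,0,0,-0.8,-0.5],
    [0,0,0,0,0,-0.8,-0.5]
  ]
}}

```text
clock: 9.78
position: [581.0, 148.6, 148.1]
ee_rot: [0.742, -0.66, -0.076, 0.086]
contact_force: [-0.7, -0.5, 0.2]
gripper_width: 21.4
grasp_force: 0.0
```

Emit:
{"api": "carry_out", "payload": {
  "motion": [
    [0,0,0,0,0,-15,-0.5],
    [0,0,0,0,0,-40,-0.5],
    [0,0,0,0,0,-55,-0.5],
    [0,0,0,0,0,-55,-0.5],
    [0,0,0,0,0,-55,-0.5]
  ]
}}

```text
clock: 10.4
position: [592.9, 149.9, 201.1]
ee_rot: [0.742, -0.66, -0.077, 0.086]
contact_force: [0.4, 0.4, -0.5]
gripper_width: 21.5
grasp_force: 0.0
```

Run:
```python
from h import *
from bench import *
s=read_state();dev(s);
d=get_image("wrist");pickle.dump((d,s),open("wrist6.pkl","wb"))
c=d["color"][120:270,178:378];cv2.imwrite("pics/wrist6.png",cv2.resize(c,None,fx=4,fy=4,interpolation=cv2.INTER_CUBIC))
```

```text
r 88.08 axial 0.08 lat 1.59 rot err [ 0.001 -0.     0.001] F tool [-0.4 -0.5  0.4] w 21.5 t 10.4
```

View pics/wrist6.png

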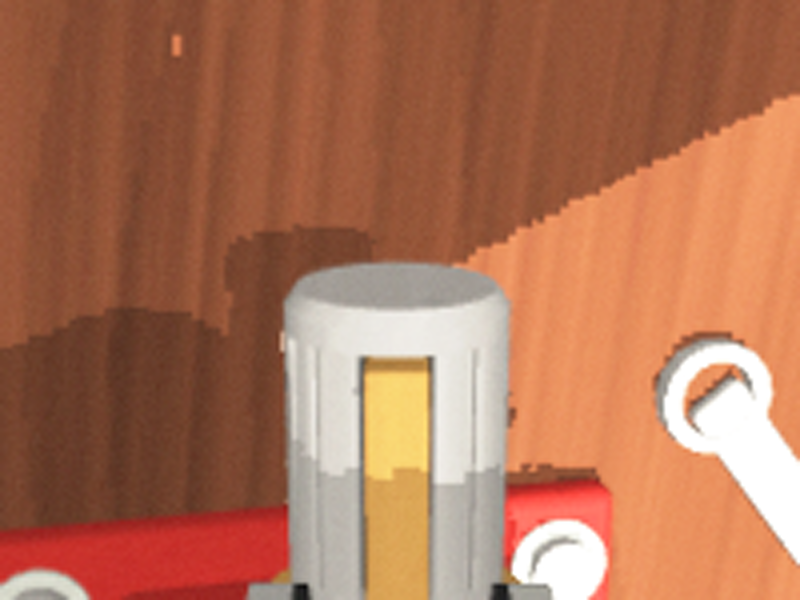

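The key lies in the slot with its top flush and central (x 365–430 against the shaft's 286–508). Next is the pulley.

Run:
```python
from h import *
from bench import *
s=read_state();t=load("top0");sc=load("scene0")
print("bottle base/cap",onz(t,(430,180),10),two(t,(454,153),sc,(221,341)), "red cap at z165",onz(t,(454,153),165))
plan(s["position"],s["ee_rot"],[((560,-100,235),down(-1.65)),((524,-305,185),down(-1.77))])
```

```text
bottle base/cap [ 686.64688517 -365.93611285   10.        ] (array([ 694.04972455, -361.71042248,  165.92797351]), np.float64(2.5699135125944452)) red cap at z165 [ 693.64365027 -363.10738256  165.        ]
[0.2308, -0.0228, 0.1946] [244.4, 67.8, -19.1] dist 254
[0.0, 0.0, 0.12] [207.2, 19.7, 50.0] dist 214
```

Emit:
{"api": "carry_out", "payload": {
  "motion": [
    [0,0,0,0,0,-40,0],
    [0.2308,-0.0228,0.1946,244,68,-19,1],
    [0.2308,-0.0228,0.1946,244,68,-19,1],
    [0.2308,-0.0228,0.1946,244,68,-19,1],
    [0.2308,-0.0228,0.1946,244,68,-19,1]
  ]
}}

```text
clock: 11.08
position: [559.7, -97.0, 235.4]
ee_rot: [-0.679, 0.734, -0.0, 0.001]
contact_force: [1.4, -0.7, -0.5]
gripper_width: 85.4
grasp_force: 0.0
```

Emit:
{"api": "carry_out", "payload": {
  "motion": [
    [0,0,0.12,207,20,50,1],
    [0,0,0.12,207,20,50,1],
    [0,0,0.12,207,20,50,1],
    [0,0,0.12,207,20,50,1],
    [0,0,0.12,207,20,50,1]
  ]
}}

```text
clock: 11.7
position: [523.3, -301.6, 183.8]
ee_rot: [-0.632, 0.775, 0.001, -0.0]
contact_force: [0.0, 1.5, -0.3]
gripper_width: 85.3
grasp_force: 0.0
```

Run:
```python
from h import *
from bench import *
s=read_state();print(s["position"],2*np.arctan2(s["ee_rot"][1],s["ee_rot"][0]))
d=get_image("wrist");pickle.dump((d,s),open("wrist7.pkl","wb"))
c=d["color"][60:360,80:480];cv2.imwrite("pics/wrist7.png",cv2.resize(c,None,fx=2,fy=2,interpolation=cv2.INTER_CUBIC))
```

```text
[ 523.28061035 -301.59770335  183.79033484] 4.509752844529134
```

View pics/wrist7.png

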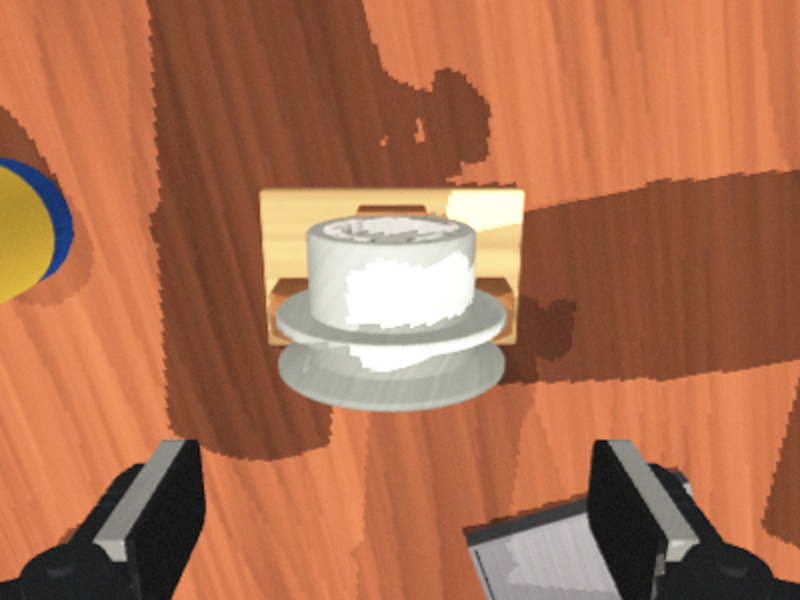

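The pulley is square to the tool: hub x 307–476, rim x 277–507, and the hub's outer end crowns at about (391,216). It sits about 4.5 px left of the image midline.

Run:
```python
from h import *
d,s=load("wrist7");q=R.from_quat(s["ee_rot"])
W=lambda p,z: onz(d,(80+p[0]/2,60+p[1]/2),z)
for n,p,z in(("end top",(391,216),94),("end L",(307,236),62),("end R",(476,236),62),("rim front L",(277,313),62),("rim front R",(507,313),62),("rim back L",(279,362),62),("rim back R",(505,362),62),("rim back bottom-crown",(392,411),107),("cradleTL",(261,190),8),("cradleTR",(524,189),8)):
    w=W(p,z);print(n,w.round(1),rel(s,w).round(1))
```

```text
end top [ 517.9 -343.5   94. ] [42.2 -3.3 89.7]
end L [ 552.1 -337.2   62. ] [ 29.2 -35.6 121.7]
end R [ 488.9 -324.2   62. ] [ 29.2  28.9 121.8]
rim front L [ 571.2 -309.6   62. ] [ -1.7 -48.8 121.7]
rim front R [ 482.  -291.2   62. ] [ -1.7  42.3 121.9]
rim back L [ 575.8 -289.2   62. ] [-22.6 -49.1 121.7]
rim back R [ 485.9 -270.7   62. ] [-22.6  42.6 121.9]
rim back bottom-crown [ 530.6 -280.1  107. ] [-22.4  -3.   76.8]
cradleTL [ 576.7 -352.8    8. ] [ 39.6 -63.  175.6]
cradleTR [ 459.7 -329.2    8. ] [ 40.1  56.4 175.8]
```

Emit:
{"api": "carry_out", "payload": {
  "motion": [
    [0,0,0,16.8,-2,50,1],
    [0,0,0,16.8,-2,90,1],
    [0,0,0,16.8,-2,122,1],
    [0,0,0,16.8,-2,130,1],
    [0,0,0,16.8,-2,130,1]
  ]
}}

```text
clock: 12.38
position: [524.5, -316.3, 56.2]
ee_rot: [-0.634, 0.773, -0.001, 0.001]
contact_force: [0.4, 0.3, 0.3]
gripper_width: 85.6
grasp_force: 0.0
```

Run:
```python
from h import *
from bench import *
d0,s0=load("wrist7");s=read_state();print(rel(s0,s["position"]),s["position"],s["contact_force"],s["wrist_torque"])
```

```text
[ 14.34596987  -4.3786273  127.58266531] [ 524.49178322 -316.32161559   56.18134149] [0.38718708 0.27796925 0.27789294] [ 0.02711953 -0.00620708  0.01448847]
```

Emit:
{"api": "carry_out", "payload": {
  "motion": [
    [0,0,0,2.4,2.4,0,1],
    [0,0,0,2.4,2.4,0,0.65],
    [0,0,0,2.4,2.4,0,0.65],
    [0,0,0,2.4,2.4,0,0.65]
  ]
}}

```text
clock: 12.88
position: [521.0, -318.9, 56.0]
ee_rot: [-0.633, 0.774, -0.001, 0.001]
contact_force: [-0.6, -0.4, 0.8]
gripper_width: 70.5
grasp_force: 0.0
```

Emit:
{"api": "carry_out", "payload": {
  "motion": [
    [0,0,0,0,0,0,0.52],
    [0,0,0,0,0,0,0.52],
    [0,0,0,0,0,0,0.52]
  ]
}}

```text
clock: 13.25
position: [521.0, -318.9, 55.7]
ee_rot: [-0.633, 0.774, -0.001, 0.001]
contact_force: [0.3, -0.1, 0.7]
gripper_width: 64.9
grasp_force: 0.1
```

Run:
```python
from h import *
from bench import *
d0,s0=load("wrist7");s=read_state();print(rel(s0,s["position"]),s["position"],R.from_quat(s["ee_rot"]).inv().apply(s["contact_force"]),s["wrist_torque"],s["gripper_width"],2*np.arctan2(s["ee_rot"][1],s["ee_rot"][0])-2*np.pi)
d=get_image("wrist");cv2.imwrite("pics/w8.png",d["color"][60:360,80:480])
```

```text
[ 17.52713688  -1.50915408 128.09513724] [ 521.04003884 -318.85936474   55.66985583] [ 0.05000765 -0.29561953 -0.74500377] [-0.08044917 -0.06458686 -0.00075673] 64.86908506270323 -1.7698419298086234
```

View pics/w8.png

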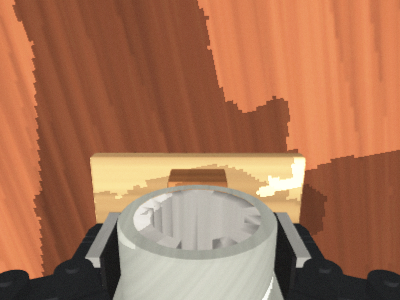

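The hub (x 119–277) is centred between the fingers (120/276), so I'll grip and lift.

Emit:
{"api": "carry_out", "payload": {
  "motion": [
    [0,0,0,0,0,0,0.2],
    [0,0,0,0,0,0,-0.2],
    [0,0,0,0,0,0,-0.2],
    [0,0,0,0,0,0,-0.2]
  ]
}}

```text
clock: 13.8
position: [521.4, -319.0, 56.2]
ee_rot: [-0.633, 0.774, -0.001, 0.001]
contact_force: [0.5, 0.3, 5.1]
gripper_width: 62.7
grasp_force: 66.9
```

Emit:
{"api": "carry_out", "payload": {
  "motion": [
    [0,0,0,0,0,-10,-0.2],
    [0,0,0,0,0,-40,-0.2],
    [0,0,0,0,0,-100,-0.2],
    [0,0,0,0,0,-135,-0.2],
    [0,0,0,0,0,-135,-0.2]
  ]
}}

```text
clock: 14.42
position: [521.1, -319.0, 192.7]
ee_rot: [-0.633, 0.774, -0.002, 0.002]
contact_force: [0.3, -1.2, -5.6]
gripper_width: 62.7
grasp_force: 68.5
```

Run:
```python
from h import *
from bench import *
s=read_state();print(s["position"],s["contact_force"],s["wrist_torque"],s["gripper_width"])
d=get_image("wrist");pickle.dump((d,s),open("wrist9.pkl","wb"));cv2.imwrite("pics/w9.png",cv2.resize(d["color"][140:340,140:420],None,fx=2.5,fy=2.5,interpolation=cv2.INTER_CUBIC))
```

```text
[ 521.09143586 -318.97109116  192.65844529] [ 0.26894751 -1.24978506 -5.59902639] [-0.11000842 -0.00279176 -0.0340343 ] 62.71833382074417
```

View pics/w9.png

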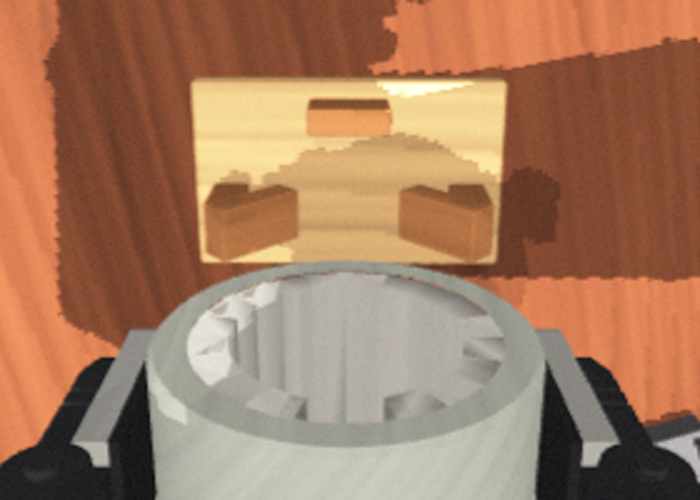

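The pulley is held level in the jaws, its bore ellipse at x 147–545 and its keyway notch centred at x 345, so it is upright. From here I work from numbers and feel only.

```bash
sed -i 's/574.5,147.9,115/573.3,147.8,115/' h.py
python3 - <<'E'
from h import *
from bench import *
d,s=load("wrist9");q=R.from_quat(s["ee_rot"])
def tp(px,depth):
    o,v=ray(d,(140+px[0]/2.5,140+px[1]/2.5));o,v=q.inv().apply(o-s["position"]),q.inv().apply(v);return (o+v*(depth-o[2])/v[2]).round(2)
print("crown",tp((346,445),-38.3),"bottom",tp((346,263),25.7),"L",tp((147,352),-6.3),"R",tp((545,352),-6.3))
t=load("top0");print("cup",onz(t,(289,138),95))
s=read_state();print(s["wrist_torque"])
plan(s["position"],s["ee_rot"],[((560,-80,250),down(-1.6)),pose(.23,60,100),pose(.23,-6.3,84)]);print(pose(.23,-6.3,84)[0])
E
```

```text
crown [ 15.53  -1.47 -38.3 ] bottom [13.95 -1.42 25.7 ] L [ 11.35 -34.53  -6.3 ] R [11.38 31.62 -6.3 ]
cup [741.06485921 -44.66256292  95.        ]
[-0.0761355   0.14739775 -0.00260479]
[-0.0007, 0.0025, -0.1709] [-241.6, 7.8, -59.5] dist 249
[-0.2296, 0.0166, -0.1434] [-131.1, -34.5, 76.6] dist 156
[0.0, 0.0, 0.0] [-16.0, -0.0, 66.3] dist 68
[581.49492094  64.1883614  108.86590171]
```

Emit:
{"api": "carry_out", "payload": {
  "motion": [
    [0,0,-0.171,-242,8,-59,-0.2],
    [0,0,-0.171,-242,8,-59,-0.2],
    [0,0,-0.171,-242,8,-59,-0.2],
    [0,0,-0.171,-242,8,-59,-0.2],
    [0,0,-0.171,-242,8,-59,-0.2]
  ]
}}

```text
clock: 15.1
position: [560.1, -76.1, 247.6]
ee_rot: [-0.699, 0.715, 0.001, -0.0]
contact_force: [-0.7, -0.3, -5.5]
gripper_width: 62.7
grasp_force: 68.5
```

Emit:
{"api": "carry_out", "payload": {
  "motion": [
    [-0.2296,0.0166,-0.1434,-131,-34.5,76.6,-0.2],
    [-0.2296,0.0166,-0.1434,-131,-34.5,76.6,-0.2],
    [-0.2296,0.0166,-0.1434,-131,-34.5,76.6,-0.2],
    [-0.2296,0.0166,-0.1434,-131,-34.5,76.6,-0.2],
    [-0.2296,0.0166,-0.1434,-131,-34.5,76.6,-0.2]
  ]
}}

```text
clock: 15.72
position: [598.2, 48.8, 172.8]
ee_rot: [0.742, -0.661, -0.076, 0.086]
contact_force: [0.6, -0.4, -3.5]
gripper_width: 62.7
grasp_force: 68.5
```

Run:
```python
from h import *
from bench import *
s=read_state();dev(s);print(s["wrist_torque"],s["joints"].round(2))
plan(s["position"],s["ee_rot"],[pose(.23,-6.3,84)])
```

```text
r 59.31 axial 101.21 lat 0.13 rot err [-0.    -0.001  0.   ] F tool [ 0.4 -1.3  3.3] w 62.7 t 15.725
[-0.06174161 -0.72589137  0.02928135] [ 0.33  0.51  0.02 -0.05 -1.31 -0.19]
[-0.0003, -0.0005, 0.0001] [-17.2, -0.1, 65.6] dist 68
```

Emit:
{"api": "carry_out", "payload": {
  "motion": [
    [0,0,0,0,0,40,-0.2],
    [0,0,0,-10,0,65.6,-0.2],
    [0,0,0,-17.2,0,65.6,-0.2],
    [0,0,0,-17.2,0,65.6,-0.2],
    [0,0,0,-17.2,0,65.6,-0.2]
  ]
}}

```text
clock: 16.35
position: [583.4, 65.1, 111.4]
ee_rot: [0.742, -0.661, -0.075, 0.083]
contact_force: [-0.2, -0.5, -4.7]
gripper_width: 63.0
grasp_force: 68.5
```

Run:
```python
from h import *
from bench import *
s=read_state();dev(s);print(s["wrist_torque"])
t=get_image("top");pickle.dump(t,open("top1.pkl","wb"))
# numeric check: pulley rim / shaft midlines in top view: silver mask column profiles
hsv=cv2.cvtColor(t["color"],cv2.COLOR_BGR2HSV);m=(hsv[...,1]<50)&(hsv[...,2]>90)
p=proj(t,[pose(.23,0,24)[0],pose(.23,0,48)[0]]);print(p)
for c in range(184,232,3):
    b=np.where(m[160:260,c])[0]+160; print(c,(b[0],b[-1],len(b)) if len(b) else None)
```

```text
r -3.42 axial 83.29 lat -1.37 rot err [-0.006  0.     0.001] F tool [ 0.5 -0.8  4.6] w 63.0 t 16.35
[-0.00504377 -0.75361132  0.02257598]
[[201.92326409 208.97423091]
 [213.96427748 208.07134391]]
184 (np.int64(201), np.int64(218), 11)
187 (np.int64(201), np.int64(218), 12)
190 (np.int64(208), np.int64(218), 11)
193 (np.int64(200), np.int64(218), 12)
196 (np.int64(200), np.int64(218), 12)
199 (np.int64(200), np.int64(217), 18)
202 (np.int64(200), np.int64(217), 18)
205 None
208 None
211 (np.int64(160), np.int64(221), 32)
214 (np.int64(194), np.int64(228), 35)
217 (np.int64(198), np.int64(223), 26)
220 (np.int64(210), np.int64(222), 13)
223 (np.int64(212), np.int64(226), 4)
226 (np.int64(200), np.int64(217), 18)
229 (np.int64(200), np.int64(217), 18)
```

Emit:
{"api": "carry_out", "payload": {
  "motion": [
    [0,0,0,0,0,0,-0.2],
    [0,0,0,0,0,0,-0.2]
  ]
}}

```text
clock: 16.65
position: [582.3, 65.2, 109.7]
ee_rot: [0.742, -0.661, -0.076, 0.085]
contact_force: [0.3, 0.9, -4.3]
gripper_width: 62.8
grasp_force: 68.5
```

Run:
```python
from h import *
from bench import *
s=read_state();dev(s)
plan(s["position"],s["ee_rot"],[pose(.23,-6.3,84)])
```

```text
r -5.24 axial 83.10 lat -0.68 rot err [-0.002  0.     0.001] F tool [-0.8 -1.4  4.1] w 62.8 t 16.65
[-0.0025, 0.0, 0.0011] [0.9, 0.7, 1.1] dist 2
```

Emit:
{"api": "carry_out", "payload": {
  "motion": [
    [-0.0025,0,0.001,-6,0.7,1.1,-0.2],
    [-0.0025,0,0.001,-12,0.7,1.1,-0.2],
    [-0.0025,0,0.001,-12,0.7,1.1,-0.2],
    [-0.0025,0,0.001,-12,0.7,1.1,-0.2]
  ]
}}

```text
clock: 17.15
position: [579.8, 77.2, 108.6]
ee_rot: [0.742, -0.661, -0.076, 0.086]
contact_force: [0.0, -0.6, -4.5]
gripper_width: 62.4
grasp_force: 68.5
```

Run:
```python
from h import *
from bench import *
s=read_state();dev(s);print(s["wrist_torque"])
```

```text
r -6.63 axial 70.84 lat 0.09 rot err [ 0.001 -0.     0.001] F tool [ 0.6 -1.   4.4] w 62.4 t 17.15
[ 0.02682444 -0.76744441  0.03146574]
```

Emit:
{"api": "carry_out", "payload": {
  "motion": [
    [0,0,0,-2,0,-0.4,-0.2],
    [0,0,0,-4,0,-0.4,-0.2],
    [0,0,0,-4,0,-0.4,-0.2]
  ]
}}

```text
clock: 17.52
position: [579.5, 81.2, 109.0]
ee_rot: [0.742, -0.661, -0.076, 0.086]
contact_force: [-0.8, -0.4, -4.7]
gripper_width: 62.8
grasp_force: 68.5
```

Run:
```python
from h import *
from bench import *
s=read_state();dev(s);print(s["wrist_torque"])
```

```text
r -6.16 axial 66.86 lat 0.08 rot err [0. 0. 0.] F tool [ 0.3 -0.2  4.8] w 62.8 t 17.525
[-0.00314631 -0.75754792  0.03354959]
```

Emit:
{"api": "carry_out", "payload": {
  "motion": [
    [0,0,0,-1,0,0,-0.2],
    [0,0,0,-2,0,0,-0.2],
    [0,0,0,-2,0,0,-0.2]
  ]
}}

```text
clock: 17.9
position: [579.2, 83.1, 109.0]
ee_rot: [0.742, -0.661, -0.076, 0.086]
contact_force: [-0.8, -0.3, -4.3]
gripper_width: 63.0
grasp_force: 68.5
```

Run:
```python
from h import *
from bench import *
s=read_state();dev(s);print(s["wrist_torque"])
```

```text
r -6.19 axial 64.92 lat 0.09 rot err [0. 0. 0.] F tool [ 0.2 -0.1  4.4] w 63.0 t 17.9
[-0.0084639  -0.7325422  -0.02580468]
```

Emit:
{"api": "carry_out", "payload": {
  "motion": [
    [0,0,0,-1,0,0,-0.2],
    [0,0,0,-2,0,0,-0.2],
    [0,0,0,-2,0,0,-0.2]
  ]
}}

```text
clock: 18.27
position: [579.2, 85.2, 109.1]
ee_rot: [0.742, -0.661, -0.076, 0.086]
contact_force: [-0.9, 0.9, -4.2]
gripper_width: 62.6
grasp_force: 68.6
```

Run:
```python
from h import *
from bench import *
s=read_state();dev(s);print(s["wrist_torque"])
```

```text
r -6.10 axial 62.90 lat -0.05 rot err [0. 0. 0.] F tool [-0.9 -0.2  4.3] w 62.6 t 18.275
[ 0.00502662 -0.87900656  0.03612923]
```

Emit:
{"api": "carry_out", "payload": {
  "motion": [
    [0,0,0,-0.7,0,0,-0.2],
    [0,0,0,-1.5,0,0,-0.2],
    [0,0,0,-1.5,0,0,-0.2]
  ]
}}

```text
clock: 18.65
position: [579.0, 86.6, 109.1]
ee_rot: [0.742, -0.661, -0.076, 0.086]
contact_force: [1.0, -0.5, -4.3]
gripper_width: 63.0
grasp_force: 68.6
```

Run:
```python
from h import *
from bench import *
s=read_state();dev(s);print(s["wrist_torque"])
```

```text
r -6.09 axial 61.42 lat -0.03 rot err [ 0. -0.  0.] F tool [ 0.6 -1.9  4. ] w 63.0 t 18.65
[-0.0493903  -0.9163722   0.01698567]
```

Emit:
{"api": "carry_out", "payload": {
  "motion": [
    [0,0,0,-0.7,0,0,-0.2],
    [0,0,0,-1.5,0,0,-0.2],
    [0,0,0,-1.5,0,0,-0.2]
  ]
}}

```text
clock: 19.02
position: [578.8, 88.1, 109.0]
ee_rot: [0.742, -0.661, -0.076, 0.086]
contact_force: [1.4, -0.1, -3.5]
gripper_width: 62.9
grasp_force: 68.7
```

Run:
```python
from h import *
from bench import *
s=read_state();dev(s);print(s["wrist_torque"])
```

```text
r -6.11 axial 59.90 lat -0.01 rot err [0. 0. 0.] F tool [ 0.3 -2.2  3.1] w 62.9 t 19.025
[-0.15912003 -0.97467803 -0.00789659]
```

Emit:
{"api": "carry_out", "payload": {
  "motion": [
    [0,0,0,-0.5,0,0,-0.2],
    [0,0,0,-1,0,0,-0.2],
    [0,0,0,-1,0,0,-0.2]
  ]
}}

```text
clock: 19.4
position: [578.7, 89.0, 109.0]
ee_rot: [0.742, -0.661, -0.076, 0.086]
contact_force: [1.5, 0.3, -3.8]
gripper_width: 62.9
grasp_force: 68.7
```

Run:
```python
from h import *
from bench import *
s=read_state();dev(s);print(s["wrist_torque"])
```

```text
r -6.12 axial 58.98 lat 0.01 rot err [ 0. -0.  0.] F tool [-0.1 -2.3  3.4] w 62.9 t 19.4
[-0.22055382 -0.99574679  0.00202847]
```

Emit:
{"api": "carry_out", "payload": {
  "motion": [
    [0,0,0,-0.7,-0.3,0,-0.2],
    [0,0,0,-1.5,-0.3,0,-0.2],
    [0,0,0,-1.5,-0.3,0,-0.2]
  ]
}}

```text
clock: 19.77
position: [578.6, 90.6, 108.9]
ee_rot: [0.742, -0.661, -0.077, 0.086]
contact_force: [0.6, -1.5, -4.1]
gripper_width: 62.6
grasp_force: 68.7
```

Run:
```python
from h import *
from bench import *
s=read_state();dev(s);print(s["wrist_torque"])
```

```text
r -6.19 axial 57.46 lat -0.12 rot err [ 0.001 -0.     0.   ] F tool [ 1.5 -1.3  3.9] w 62.6 t 19.775
[-0.22355036 -0.8694902   0.05164351]
```

Emit:
{"api": "carry_out", "payload": {
  "motion": [
    [0,0,0,-0.7,0,0,-0.2],
    [0,0,0,-1.5,0,0,-0.2],
    [0,0,0,-1.5,0,0,-0.2]
  ]
}}

```text
clock: 20.15
position: [578.4, 92.1, 108.9]
ee_rot: [0.742, -0.661, -0.077, 0.086]
contact_force: [0.9, -1.6, -2.0]
gripper_width: 63.2
grasp_force: 68.7
```

Run:
```python
from h import *
from bench import *
s=read_state();dev(s);print(s["wrist_torque"])
```

```text
r -6.18 axial 55.88 lat -0.15 rot err [ 0.001 -0.     0.   ] F tool [ 1.7 -1.1  1.8] w 63.2 t 20.15
[-0.2224629  -0.77249955  0.09656512]
```

Emit:
{"api": "carry_out", "payload": {
  "motion": [
    [0,0,0,-1,-0.1,-0.3,-0.2],
    [0,0,0,-2,-0.1,-0.3,-0.2],
    [0,0,0,-2,-0.1,-0.3,-0.2]
  ]
}}

```text
clock: 20.52
position: [578.3, 94.3, 109.0]
ee_rot: [0.742, -0.661, -0.077, 0.086]
contact_force: [0.2, -0.3, -4.4]
gripper_width: 62.7
grasp_force: 68.7
```

Run:
```python
from h import *
from bench import *
s=read_state();dev(s);print(s["wrist_torque"])
```

```text
r -6.11 axial 53.73 lat -0.20 rot err [0.001 0.    0.   ] F tool [ 0.3 -1.1  4.2] w 62.7 t 20.525
[-0.01851807 -0.69983755 -0.02176008]
```

Emit:
{"api": "carry_out", "payload": {
  "motion": [
    [0,0,0,-1,0,0,-0.2],
    [0,0,0,-2,0,0,-0.2],
    [0,0,0,-2,0,0,-0.2]
  ]
}}

```text
clock: 20.9
position: [578.1, 96.2, 109.0]
ee_rot: [0.742, -0.661, -0.077, 0.086]
contact_force: [-0.7, 0.2, -4.8]
gripper_width: 62.7
grasp_force: 68.7
```

Run:
```python
from h import *
from bench import *
s=read_state();dev(s);print(s["wrist_torque"])
```

```text
r -6.06 axial 51.82 lat -0.23 rot err [0.001 0.    0.   ] F tool [-0.2 -0.5  4.8] w 62.7 t 20.9
[ 0.01164567 -0.67619413 -0.03571032]
```

Emit:
{"api": "carry_out", "payload": {
  "motion": [
    [0,0,0,-1.5,0,0,-0.2],
    [0,0,0,-3,0,0,-0.2],
    [0,0,0,-4.5,0,0,-0.2],
    [0,0,0,-4.5,0,0,-0.2]
  ]
}}

```text
clock: 21.4
position: [577.7, 100.7, 109.1]
ee_rot: [0.742, -0.661, -0.076, 0.086]
contact_force: [-0.2, 0.2, -4.4]
gripper_width: 62.8
grasp_force: 68.7
```

Run:
```python
from h import *
from bench import *
s=read_state();dev(s);print(s["wrist_torque"])
```

```text
r -5.93 axial 47.31 lat -0.33 rot err [ 0. -0.  0.] F tool [-0.2 -0.8  4.3] w 62.8 t 21.4
[-0.01476074 -0.72400934 -0.03598828]
```

Emit:
{"api": "carry_out", "payload": {
  "motion": [
    [0,0,0,-1.5,0,0,-0.2],
    [0,0,0,-3,0,0,-0.2],
    [0,0,0,-3,0,0,-0.2]
  ]
}}

```text
clock: 21.78
position: [577.4, 103.6, 109.2]
ee_rot: [0.742, -0.661, -0.076, 0.086]
contact_force: [0.3, 0.5, -4.7]
gripper_width: 62.8
grasp_force: 68.7
```

Run:
```python
from h import *
from bench import *
s=read_state();dev(s);print(s["wrist_torque"])
```

```text
r -5.91 axial 44.37 lat -0.32 rot err [ 0. -0.  0.] F tool [-0.5 -1.4  4.5] w 62.8 t 21.775
[-0.01377596 -0.74206686  0.03088657]
```

Emit:
{"api": "carry_out", "payload": {
  "motion": [
    [0,0,0,-1.5,0,0,-0.2],
    [0,0,0,-3,0,0,-0.2],
    [0,0,0,-4.5,0,0,-0.2],
    [0,0,0,-6,0,0,-0.2],
    [0,0,0,-6,0,0,-0.2]
  ]
}}

```text
clock: 22.4
position: [576.7, 109.6, 109.2]
ee_rot: [0.742, -0.661, -0.076, 0.086]
contact_force: [-0.3, -0.3, -4.6]
gripper_width: 62.7
grasp_force: 68.7
```

Run:
```python
from h import *
from bench import *
s=read_state();dev(s);print(s["wrist_torque"])
```

```text
r -5.89 axial 38.36 lat -0.31 rot err [ 0. -0.  0.] F tool [ 0.3 -0.7  4.6] w 62.7 t 22.4
[ 0.03674718 -0.747293    0.02413708]
```

Emit:
{"api": "carry_out", "payload": {
  "motion": [
    [0,0,0,-1.5,0,0,-0.2],
    [0,0,0,-3,0,0,-0.2],
    [0,0,0,-4.5,0,0,-0.2],
    [0,0,0,-4.5,0,0,-0.2]
  ]
}}

```text
clock: 22.9
position: [576.1, 114.1, 109.2]
ee_rot: [0.742, -0.661, -0.076, 0.086]
contact_force: [0.2, -0.5, -4.5]
gripper_width: 62.6
grasp_force: 68.7
```

Run:
```python
from h import *
from bench import *
s=read_state();dev(s);print(s["wrist_torque"])
```

```text
r -5.90 axial 33.85 lat -0.31 rot err [ 0. -0.  0.] F tool [ 0.5 -1.2  4.3] w 62.6 t 22.9
[-0.00751588 -0.7403979   0.04442337]
```

Emit:
{"api": "carry_out", "payload": {
  "motion": [
    [0,0,0,-2,0,0,-0.2],
    [0,0,0,-4,0,0,-0.2],
    [0,0,0,-6,0,0,-0.2],
    [0,0,0,-8,0,0,-0.2],
    [0,0,0,-8,0,0,-0.2]
  ]
}}

```text
clock: 23.52
position: [575.2, 122.1, 109.2]
ee_rot: [0.742, -0.661, -0.076, 0.086]
contact_force: [-0.2, -0.7, -4.3]
gripper_width: 62.7
grasp_force: 68.7
```

Run:
```python
from h import *
from bench import *
s=read_state();dev(s);print(s["wrist_torque"])
```

```text
r -5.89 axial 25.78 lat -0.31 rot err [ 0. -0.  0.] F tool [ 0.7 -0.7  4.3] w 62.7 t 23.525
[ 0.0224901  -0.76018677 -0.02264811]
```

Emit:
{"api": "carry_out", "payload": {
  "motion": [
    [0,0,0,-2,0,0,-0.2],
    [0,0,0,-4,0,0,-0.2],
    [0,0,0,-6,0,0,-0.2],
    [0,0,0,-8,0,0,-0.2],
    [0,0,0,-8,0,0,-0.2]
  ]
}}

```text
clock: 24.15
position: [574.3, 130.0, 109.2]
ee_rot: [0.742, -0.661, -0.077, 0.086]
contact_force: [0.0, -0.2, -4.3]
gripper_width: 62.8
grasp_force: 68.7
```

Run:
```python
from h import *
from bench import *
s=read_state();dev(s);print(s["wrist_torque"])
```

```text
r -5.92 axial 17.79 lat -0.29 rot err [ 0. -0.  0.] F tool [ 0.2 -1.   4.2] w 62.8 t 24.15
[-1.35722465e-02 -7.31615841e-01  4.77300490e-04]
```

Emit:
{"api": "carry_out", "payload": {
  "motion": [
    [0,0,0,-1.5,0,0,-0.2],
    [0,0,0,-3,0,0,-0.2],
    [0,0,0,-4.5,0,0,-0.2],
    [0,0,0,-4.5,0,0,-0.2]
  ]
}}

```text
clock: 24.65
position: [573.8, 134.4, 109.2]
ee_rot: [0.742, -0.661, -0.076, 0.086]
contact_force: [0.5, 0.2, -5.7]
gripper_width: 62.8
grasp_force: 68.7
```

Emit:
{"api": "carry_out", "payload": {
  "motion": [
    [0,0,0,-0.8,0,0,-0.2],
    [0,0,0,-1.5,0,0,-0.2],
    [0,0,0,-1.5,0,0,-0.2]
  ]
}}

```text
clock: 25.02
position: [573.6, 135.8, 109.2]
ee_rot: [0.742, -0.661, -0.076, 0.086]
contact_force: [-0.3, -0.2, -5.2]
gripper_width: 62.7
grasp_force: 68.7
```

Run:
```python
from h import *
from bench import *
s=read_state();dev(s);print(s["wrist_torque"])
```

```text
r -5.92 axial 11.96 lat -0.29 rot err [ 0. -0.  0.] F tool [ 0.1 -0.9  5.1] w 62.7 t 25.025
[ 0.01137826 -0.73079456 -0.02696729]
```

Near home now, so 0.7 mm steps until it bears.

Emit:
{"api": "carry_out", "payload": {
  "motion": [
    [0,0,0,-0.7,0,0,-0.2],
    [0,0,0,-0.7,0,0,-0.2]
  ]
}}

```text
clock: 25.28
position: [573.5, 136.5, 109.2]
ee_rot: [0.742, -0.661, -0.077, 0.086]
contact_force: [-0.9, 0.1, -4.8]
gripper_width: 62.2
grasp_force: 68.7
```

Emit:
{"api": "carry_out", "payload": {
  "motion": [
    [0,0,0,-0.7,0,0,-0.2],
    [0,0,0,-0.7,0,0,-0.2]
  ]
}}

```text
clock: 25.52
position: [573.5, 137.2, 109.2]
ee_rot: [0.742, -0.661, -0.077, 0.086]
contact_force: [0.3, 0.2, -4.7]
gripper_width: 62.6
grasp_force: 68.7
```

Run:
```python
from h import *
from bench import *
s=read_state();dev(s);print(s["wrist_torque"])
```

```text
r -5.91 axial 10.53 lat -0.31 rot err [ 0. -0.  0.] F tool [-0.1 -1.4  4.5] w 62.6 t 25.525
[-0.01539689 -0.75684599 -0.00091752]
```

Emit:
{"api": "carry_out", "payload": {
  "motion": [
    [0,0,0,-0.7,0,0,-0.2],
    [0,0,0,-0.7,0,0,-0.2]
  ]
}}

```text
clock: 25.78
position: [573.4, 137.9, 109.2]
ee_rot: [0.742, -0.661, -0.077, 0.086]
contact_force: [-0.7, -0.2, -6.1]
gripper_width: 62.8
grasp_force: 68.7
```

Emit:
{"api": "carry_out", "payload": {
  "motion": [
    [0,0,0,-0.7,0,0,-0.2],
    [0,0,0,-0.7,0,0,-0.2]
  ]
}}

```text
clock: 26.02
position: [573.3, 138.5, 109.2]
ee_rot: [0.742, -0.661, -0.076, 0.086]
contact_force: [-0.7, -0.4, -4.5]
gripper_width: 62.8
grasp_force: 68.6
```

Run:
```python
from h import *
from bench import *
s=read_state();dev(s);print(s["wrist_torque"])
```

```text
r -5.92 axial 9.21 lat -0.30 rot err [ 0. -0.  0.] F tool [ 0.3 -0.3  4.6] w 62.8 t 26.025
[-0.08114357 -0.75463554  0.00446445]
```

Emit:
{"api": "carry_out", "payload": {
  "motion": [
    [0,0,0,-0.7,0,0,-0.2],
    [0,0,0,-0.7,0,0,-0.2]
  ]
}}

```text
clock: 26.28
position: [573.3, 138.6, 109.1]
ee_rot: [0.742, -0.661, -0.076, 0.086]
contact_force: [0.3, -3.8, -5.4]
gripper_width: 62.8
grasp_force: 68.6
```

Emit:
{"api": "carry_out", "payload": {
  "motion": [
    [0,0,0,-0.6,0,0,-0.2],
    [0,0,0,-0.6,0,0,-0.2]
  ]
}}

```text
clock: 26.52
position: [573.2, 138.6, 109.1]
ee_rot: [0.741, -0.661, -0.076, 0.087]
contact_force: [2.6, -5.4, -6.1]
gripper_width: 62.7
grasp_force: 68.5
```

Run:
```python
from h import *
from bench import *
s=read_state();dev(s);print(s["wrist_torque"])
```

```text
r -5.97 axial 9.13 lat -0.24 rot err [ 0.001 -0.002 -0.   ] F tool [ 5.7 -3.3  5.5] w 62.7 t 26.525
[-1.47059363 -1.25424619  0.36412773]
```

Emit:
{"api": "carry_out", "payload": {
  "motion": [
    [0,0,0,-0.6,0,0,-0.2],
    [0,0,0,-0.6,0,0,-0.2],
    [0,0,0,-0.6,0,0,-0.2]
  ]
}}

```text
clock: 26.9
position: [573.2, 138.6, 109.1]
ee_rot: [0.741, -0.661, -0.076, 0.087]
contact_force: [1.5, -7.8, -6.5]
gripper_width: 63.0
grasp_force: 68.5
```

Run:
```python
from h import *
from bench import *
s=read_state();dev(s);print(s["wrist_torque"])
```

```text
r -5.98 axial 9.12 lat -0.20 rot err [ 0.001 -0.002 -0.001] F tool [ 7.9 -2.1  6.2] w 63.0 t 26.9
[-1.91148827 -1.35427834  0.4900206 ]
```

Emit:
{"api": "carry_out", "payload": {
  "motion": [
    [0,0,0,1.3,0,0,-0.2],
    [0,0,0,1.3,0,0,0.55],
    [0,0,0,1.3,0,0,0.7],
    [0,0,0,1.3,0,0,0.95],
    [0,0,0,1.3,0,0,0.95]
  ]
}}

```text
clock: 27.52
position: [573.4, 139.5, 109.5]
ee_rot: [0.742, -0.661, -0.076, 0.085]
contact_force: [0.1, 0.3, 0.4]
gripper_width: 82.9
grasp_force: 0.0
```

Run:
```python
from h import *
from bench import *
s=read_state();dev(s);print(s["wrist_torque"])
```

```text
r -5.52 axial 8.22 lat -0.38 rot err [-0.     0.     0.001] F tool [-0.3 -0.1 -0.4] w 82.9 t 27.525
[ 0.04194085 -0.46703923  0.00993346]
```

Emit:
{"api": "carry_out", "payload": {
  "motion": [
    [0,0,0,2,0,-12,0.95],
    [0,0,0,2,0,-40,0.95],
    [0,0,0,2,0,-90,0.95],
    [0,0,0,2,0,-120,0.95],
    [0,0,0,2,0,-120,0.95]
  ]
}}

```text
clock: 28.15
position: [602.6, 140.6, 229.9]
ee_rot: [0.742, -0.661, -0.075, 0.082]
contact_force: [-0.5, 0.6, -0.1]
gripper_width: 82.6
grasp_force: 0.0
```

Run:
```python
from h import *
from bench import *
s=read_state();dev(s)
d=get_image("wrist");t=get_image("top");pickle.dump((d,s),open("wristF.pkl","wb"));pickle.dump(t,open("topF.pkl","wb"))
hsv=cv2.cvtColor(d["color"],cv2.COLOR_BGR2HSV);g=(hsv[...,1]<60)&(hsv[...,2]>70)
# where origin / hub end / shaft end should be at home
for r in(32,20): print("hub end expected",r,proj(d,[pose(.23,r,25)[0],pose(.23,r,28)[0]]).round(1).tolist())
for rr in range(80,300,10):
    c=np.where(g[rr,200:360])[0]+200;print(rr,(c[0],c[-1],len(c)) if len(c) else None,end="; ")
y=cv2.inRange(hsv,(18,90,90),(32,255,255));ys,xs=np.nonzero(y[60:300,200:360]);print("\nyellow px",len(xs),(xs.mean()+200,ys.mean()+60) if len(xs) else None)
```

```text
r 118.32 axial 10.53 lat -1.36 rot err [-0.007  0.002  0.001] F tool [-0.7  0.4  0.2] w 82.6 t 28.15
hub end expected 32 [[282.5, 210.2], [282.6, 206.0]]
hub end expected 20 [[282.4, 205.4], [282.5, 201.3]]
80 None; 90 None; 100 None; 110 None; 120 None; 130 None; 140 None; 150 None; 160 None; 170 None; 180 None; 190 (np.int64(262), np.int64(296), 35); 200 (np.int64(239), np.int64(322), 84); 210 (np.int64(240), np.int64(359), 98); 220 (np.int64(240), np.int64(359), 97); 230 (np.int64(231), np.int64(359), 113); 240 (np.int64(224), np.int64(337), 114); 250 (np.int64(228), np.int64(334), 107); 260 (np.int64(200), np.int64(335), 117); 270 (np.int64(200), np.int64(335), 121); 280 (np.int64(234), np.int64(330), 97); 290 (np.int64(226), np.int64(335), 50); 
yellow px 346 (np.float64(280.03757225433526), np.float64(294.5780346820809))
```

```bash
python3 -c "
from bench import *
print(job_done())"
```

```text
the job is handed in; nothing more can be done
None
```

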